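Fetch the tumbler carrier out of the drop-front bar box

TASK

Pull the front flap of the dark wooden bar box all the way down, then take the carrier with the two tumblers by its brass handle, draw it out from under the box's rear ledge and lift it up, ready to serve. Finish while still holding it: level and steady in the air, its underside at least 16 cm above the counter, both tumblers upright in it and the flap left down. Keep it level all the way, and leave the bottle, the jar and the bowl beside the box where they are.

Things in the scene. Friction and masses are not known exactly. Their poses are not given: they have to be found in the camera images.
- bar_box: Dark wooden box, fixed, open-topped but for a rear ledge. Origin: middle of its front lower edge on the counter; x points to its back, y along its front, z up. 162 mm deep, 284 wide, 137 tall; floor and walls 12 thick; inside x 0 to 150, y -130 to 130.
- ledge_edge (a point): Middle of the front lower edge of the box's rear ledge (x = 110 of the box, 125 mm above the counter; ledge 12 mm thick, full width, reaching to the rear wall). It hangs over the rear of the carrier, which cannot go straight up: raise it about 20 mm, draw it at least 45 mm forwards (-x of the box), then lift.
- flap (a joint): Angle of the front flap, rad: 0 upright (shut), 1.45 all the way down, lying nearly flat out from the box (to its -x). Bottom-hinged on point flap_hinge; panel 256 mm wide, 12 thick, upper edge 112 mm above the counter when shut. Stiff hinge: stays where left, takes 2 to 4 N at the bar. Starts shut or up to 0.3 ajar.
- flap_hinge (a point): Middle of the flap's hinge line, 12 mm above the counter at the box's front (x = 0 of the box); the line runs along y of the box.
- flap_bar (a point): Centre of the flap's brass pull bar: round, 12 mm thick, 110 long along y of the box, 35 mm beyond the flap's upper edge on two end posts (29 mm clear gap). Circles the hinge line at 135 mm; shut: 147 mm above the counter, 6 in front of the hinge; at 1.45 rad 22 mm above the counter. Pinched from above across x of the box, it turns in the pads, so the gripper can stay pointing down.
- carrier: Light wooden carrier with two tumblers, loose in the box, about parallel to it; 0.7 kg in all. Origin: centre of its underside; x across, y along its handle, z up. Tray 120 (x) by 212 mm (y), walls 45 high, 6 thick, floor 6; a wall at y = 0 makes two compartments. An upright at each end (y = +-110, 30 mm wide, 8 thick, to z = 162) carries the handle.
- carrier_grip (a point): Centre of the carrier's handle, 153 mm above its underside: a straight brass bar, 16 mm wide (x of the carrier), 18 mm tall, free length 212 mm along y of the carrier. Grip it here across x from above, over the centre of mass, with 40 N or so.
- tumbler_a: Amber glass tumbler, 66 mm across at the rim, 75 mm tall, about 0.12 kg, loose in the +y compartment of the carrier. Origin: centre of its underside; z up.
- tumbler_b: Green glass tumbler, same size, in the -y compartment. Origin: centre of its underside; z up.
- spirit_bottle: Amber bottle, 68 mm across, 200 mm tall, loose on the counter beside the box; not to be disturbed. Origin: centre of its underside.
- bitters_jar: Green jar, 72 mm across, 110 mm tall, loose on the counter beside the box; not to be disturbed. Origin: centre of its underside.
- olive_bowl: Blue bowl, 100 mm across, 45 mm tall, on the counter to the side of and in front of the box; not to be disturbed. Origin: centre of its underside.
Mind the look-alikes: they are no part of the job. What is shaped like the tumbler_b but pink is not meant. Leave any red look-alike of the tumbler_a alone.

How it is judged (in metres and radians):
On the way, in this order (a step that is already met when the one before it is completed fails the run):
1. the flap is pulled down (beyond 1.25 rad of its 1.45) (value of joint flap above 1.25 rad), for 0.2 s.
2. the carrier is in the air, its underside more than 150 mm above the counter, level within 0.12 rad (height (world z) of carrier above 0.15 m and angle between carrier's own z axis and vertical below 0.12 rad), for 0.3 s.
At the end, for the whole second after the job is handed in: The fingers hold the carrier (over 2 N) with its underside more than 150 mm above the counter, level within 0.12 rad, moving less than 30 mm/s and 0.2 rad/s, not touching the box; both tumblers stand in it upright (within 0.25 rad); the flap is still down (beyond 1.2 rad) (all of step 2 and z of tumbler_a in the frame of carrier between -0.005 and 0.025 m and distance between each of tumbler_a, tumbler_b and carrier below 0.1 m and angle between each of tumbler_a, tumbler_b's own z axis and vertical below 0.25 rad and z of tumbler_b in the frame of carrier between -0.005 and 0.025 m and linear speed of carrier below 0.03 m/s and angular speed of carrier below 0.2 rad/s and contact force between carrier and the fingers above 2 N and contact force between carrier and bar_box below 0.3 N and value of joint flap above 1.2 rad); the arm keeps its last pose, push and grip.
It fails at once if the carrier is tipped by more than 0.35 rad (angle between carrier's own z axis and vertical above 0.35 rad).
It fails at once if the amber bottle is moved by more than 30 mm or tipped (distance of spirit_bottle from where it was at the start of the episode above 0.03 m or angle between spirit_bottle's own z axis and vertical above 0.3 rad).
It fails at once if the green jar is moved by more than 30 mm or tipped (distance of bitters_jar from where it was at the start of the episode above 0.03 m or angle between bitters_jar's own z axis and vertical above 0.3 rad).
It fails at once if the blue bowl is moved by more than 30 mm or tipped (distance of olive_bowl from where it was at the start of the episode above 0.03 m or angle between olive_bowl's own z axis and vertical above 0.3 rad).
It also fails if it takes over 58 s, if anything falls off the work surface, if the arm or the gripper's body presses on something with over 40 N, if the wrist force passes 120 N, or if a joint passes its speed limit or range.

ROBOT

A 6-joint arm with a two-finger parallel gripper is mounted at the origin on the work surface. World frame = base frame: x ahead of the robot, y to its left, z up, the work surface at z = 0. Lengths are in m, angles in degrees, forces in N, time in s.
With the tool pointing down it reaches from about 0.25 to 0.725 m from the base axis. Payload 9.7 kg.
Tool frame: the origin (TCP) lies between the finger pads; the fingertips stand bot.tcp_to_tips ahead of it and the grasp point (between the pads) lies 11 mm behind it (bot.tcp_to_tips is the distance from the TCP to the fingertips, in m); z points along the fingers, y is the line along which they close (so a half turn about z gives the same grasp; the last joint's range is limited). The gripper opens to 85 mm and grips with 20 to 120 N. Pads are 22 mm wide; open, the fingers measure 114 mm over their backs; the gripper's body (76 mm by 85 mm) begins 54 mm behind the grasp point. The pads swing forward as they close: fully open they stand 13 mm farther back than shut.
Start: joints at [-65.374, 4.979, 10.078, 95.1, 0, 90], TCP at [0.229, -0.5, 0.239] pointing down, gripper open.
Joint ranges: [-179.16, 179.16], [-48.56, 103.87], [-65.8, 70.77], [-126.05, 130.52], [-82.76, 87.17], [-180, 180]. Speed limits (degrees/s): [127.2, 127.2, 147.25, 180, 180, 180].

INTERFACE

Orientations are given as [roll, pitch, yaw] about the fixed x, y, z axes, in that order (R = Rz(yaw) Ry(pitch) Rx(roll)).
In Python, from workcell import bot gives the robot as it stands. The module is installed in compiled form; this text tells all that it offers.
- The arm moves only by the tool carry_out, never from a script. Its arguments are lists of equal length, an entry for each row: "linear": the shift along the world's x, y, z normalised to -1 to 1, where 1 is 2 cm, a list of three; "rotation": the turn, a rotation vector about the world's x, y, z normalised to -1 to 1, where 1 is 8 degrees, a list of three; "grip": the closure, from -1 (fully open) to 1 (shut). In form: {"linear": [[tx, ty, tz], ...], "rotation": [[rx, ry, rz], ...], "grip": [grip, ...]}. A call has 1 to 12 rows; each row shifts and turns the commanded pose from where the row before left it; what a row does not reach is not made up. A row lasts 1/10 s, in which the tool goes at most 50 mm and 8.59 degrees, less where a joint would pass 70% of its speed; a pose out of reach is approached as far as the arm can. A call with a number of a shift or a turn outside -1 to 1 is refused whole. A call with a gripper value outside its range is refused whole. The fingers move at their own pace and stop on an object; "grip_force" is the grip in N (left out, the last holds). Time passes only in rows, so rows that do not move let the fingers close. It gives the time, the measured TCP pose, the force, the opening and the grip force at its end, in the units of the state.
- bot.get_obs(): the state, without advancing time (a new reading comes with each control period).
- bot.camera(name): name is "scene" or "side" or "wrist"; returns the picture (420x560x3 uint8, blue, green, red); there is no depth.
- bot.camera_model(name): a dict with "fx", "fy", "cx", "cy" (pixels), "distortion" ([k1, k2, p1, p2, k3] as OpenCV has them; the pictures are not rectified), "camera_from_world" (4x4, takes a point from world to camera coordinates). Camera axes: x right, y up, looking along -z (the intrinsics and any distortion apply to the point x, -y, -z); pixel columns grow to the right and rows downward; lengths in m; the calibration is good to about 2 mm. A picture is of the moment at which its call begins: read the wrist's pose just before it. camera_model takes no time and is no camera call; for the wrist camera it gives the pose at the moment of the call.
- bot.job_done(): hands the job in; it is judged then, once.
The state is a dict: "time": time; "q": joint angles; "qd": joint speeds; "joint_efforts": joint torques, N m; "ee_pos": TCP position; "tcp_rot": TCP orientation; "wrist_force": force on the tool from outside, world axes, zero at the start; "torque": the same for the moment, N m; "opening": finger opening in m; "grasp_force": force on a finger pad.
Only numpy, scipy, OpenCV 4.12 (cv2) and the standard library are available. Lean on these libraries where they do the work, as an engineer would, in place of code of your own. Each camera call takes 0.05 s, during which the arm holds its last target. There are 200 camera calls.

## Working session

There is one attempt and no reset: what is moved stays moved. The work goes in short steps, Python scripts to look and compute and a tool call to move; the robot and the scene stay as the last step left them, time stands still between calls to the robot, and variables do not carry over. Pictures are saved under pics/ and viewed, at most 10 in all, crops included, and the job is handed in when it is done.

Besides the shell and the picture viewer there is one more tool, called after "Call:" as name(argument=value, ...) on one line, values as JSON. carry_out: Moves the arm, as the interface text tells. Its arguments: {"type":"object","properties":{"linear":{"type":"array","items":{"type":"array","items":{"type":"number"}}},"rotation":{"type":"array","items":{"type":"array","items":{"type":"number"}}},"grip":{"type":"array","items":{"type":"number"}},"grip_force":{"type":"number"}},"required":["linear","rotation","grip"]}

```bash
mkdir -p pics; cat > h.py <<'E'
import numpy as np, cv2
from workcell import bot
def ray(m,px):
    K=np.array([[m['fx'],0,m['cx']],[0,m['fy'],m['cy']],[0,0,1.]])
    u=cv2.undistortPoints(np.array([[px]],float),K,np.array(m['distortion'],float))[0,0]
    T=np.array(m['camera_from_world']);R=T[:3,:3];c=-R.T@T[:3,3]
    return c,R.T@np.array([u[0],-u[1],-1.])
def onz(m,px,z):
    c,d=ray(m,px);return c+d*(z-c[2])/d[2]
def tri(rs):
    A=0;b=0
    for c,d in rs:
        d=d/np.linalg.norm(d);P=np.eye(3)-np.outer(d,d);A=A+P;b=b+P@c
    x=np.linalg.solve(A,b);return x,[np.linalg.norm((np.eye(3)-np.outer(d,d)/(d@d))@(x-c)) for c,d in rs]
def proj(m,p):
    K=np.array([[m['fx'],0,m['cx']],[0,m['fy'],m['cy']],[0,0,1.]])
    T=np.array(m['camera_from_world']);q=T[:3,:3]@np.array(p)+T[:3,3]
    return cv2.projectPoints(np.array([[q[0],-q[1],-q[2]]]),np.zeros(3),np.zeros(3),K,np.array(m['distortion'],float))[0].ravel()
E
python3 - <<'E'
from h import *
for n in('scene','side'):
    im=bot.camera(n);cv2.imwrite(f'pics/{n}0.png',im)
    m=bot.camera_model(n);print(n,ray(m,(280,210)),m['fx'])
o=bot.get_obs();print(o['ee_pos'],o['tcp_rot'],o['opening'],bot.tcp_to_tips)
E
```

```text
scene (array([1.2651396 , 0.00304371, 0.87864114]), array([-0.66338865,  0.01141853, -0.74826156])) 435.9923700605161
side (array([ 0.3138025 , -0.55783033,  0.7368048 ]), array([ 0.33104144,  0.63996796, -0.69354405])) 395.0677782389282
[ 0.2290991  -0.49981776  0.23866401] [-1.79933126e+02  1.08433269e-03  2.46234519e+01] 0.08543862962536719 0.008
```

View pics/scene0.png

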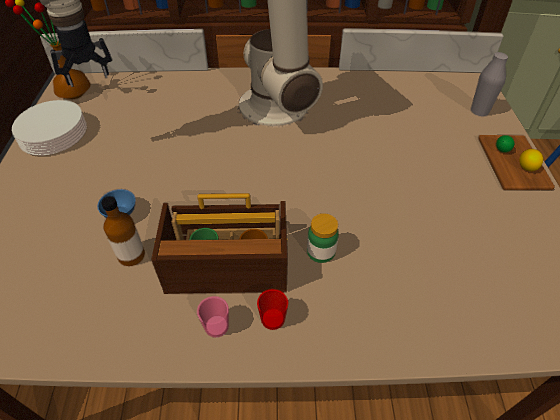

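View pics/side0.png

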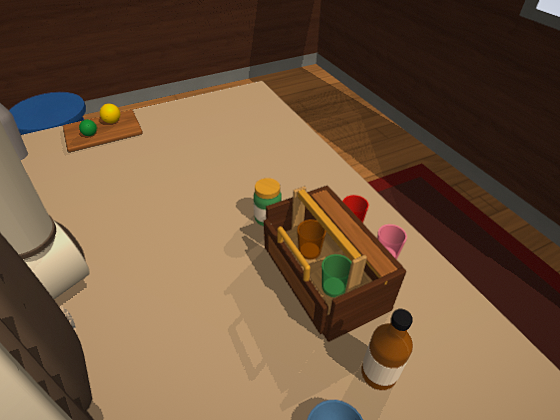

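The scene view shows the box at (222,250), with its front facing the robot. The flap bar is at (225,197) and the carrier handle at (227,218). In the side view the bar is at (294,254) and the handle at (330,225).

Look-alikes in the scene view:
- **Bars:** flap bar (225,197) against carrier handle (227,218). The handle is the one between the wooden uprights.
- **Tumblers:** green (204,237) and amber (255,237) are in the carrier. Pink (213,317) and red (272,310) are behind the box and will be left alone.

Next I'll check this in a close crop and measure the brass parts.

```bash
python3 - <<'E'
from h import *
out=[]
for n,(x0,y0,x1,y1) in(('scene',(145,180,355,300)),('side',(240,170,420,350))):
    im=cv2.imread(f'pics/{n}0.png');hsv=cv2.cvtColor(im,cv2.COLOR_BGR2HSV)
    mk=cv2.inRange(hsv,(17,170,120),(27,255,255))
    k,l,st,ce=cv2.connectedComponentsWithStats(mk)
    for i in range(1,k):
        x,y,w,h,a=st[i]
        if a>25 and x0<x<x1 and y0<y<y1:
            r=cv2.minAreaRect(np.argwhere(l==i)[:,::-1].astype(np.float32))
            print(n,a,(x,y,w,h),ce[i].round(1),np.round(cv2.boxPoints(r)).tolist())
    c=im[y0:y1,x0:x1].copy(); c[mk[y0:y1,x0:x1]>0]=c[mk[y0:y1,x0:x1]>0]//2+np.array([127,0,127],np.uint8)
    a=cv2.resize(np.vstack([im[y0:y1,x0:x1],c]),None,fx=590/(2*(y1-y0)),fy=590/(2*(y1-y0)),interpolation=cv2.INTER_CUBIC)
    out.append(a[:590])
h=min(o.shape[0] for o in out)
o=np.hstack([q[:h] for q in out]);print(o.shape);cv2.imwrite('pics/crop1.png',o[:, :800] if o.shape[1]<=800 else cv2.resize(o,(800,int(h*800/o.shape[1]))))
E
```

```text
scene 277 (np.int32(197), np.int32(193), np.int32(53), np.int32(16)) [224.2 196.7] [[197.0, 194.0], [249.0, 193.0], [249.0, 207.0], [197.0, 208.0]]
scene 925 (np.int32(176), np.int32(212), np.int32(99), np.int32(12)) [224.8 217.8] [[176.0, 214.0], [274.0, 212.0], [274.0, 222.0], [176.0, 224.0]]
scene 496 (np.int32(311), np.int32(214), np.int32(27), np.int32(24)) [323.7 224.8] [[311.0, 214.0], [337.0, 214.0], [337.0, 237.0], [311.0, 237.0]]
side 407 (np.int32(255), np.int32(178), np.int32(25), np.int32(21)) [267.4 187.8] [[255.0, 178.0], [279.0, 178.0], [279.0, 198.0], [255.0, 198.0]]
side 637 (np.int32(298), np.int32(189), np.int32(63), np.int32(70)) [329.8 224.3] [[297.0, 191.0], [303.0, 187.0], [361.0, 255.0], [355.0, 260.0]]
side 378 (np.int32(278), np.int32(226), np.int32(33), np.int32(55)) [294.6 251.3] [[271.0, 231.0], [281.0, 225.0], [316.0, 275.0], [306.0, 282.0]]
(590, 811, 3)
```

View pics/crop1.png

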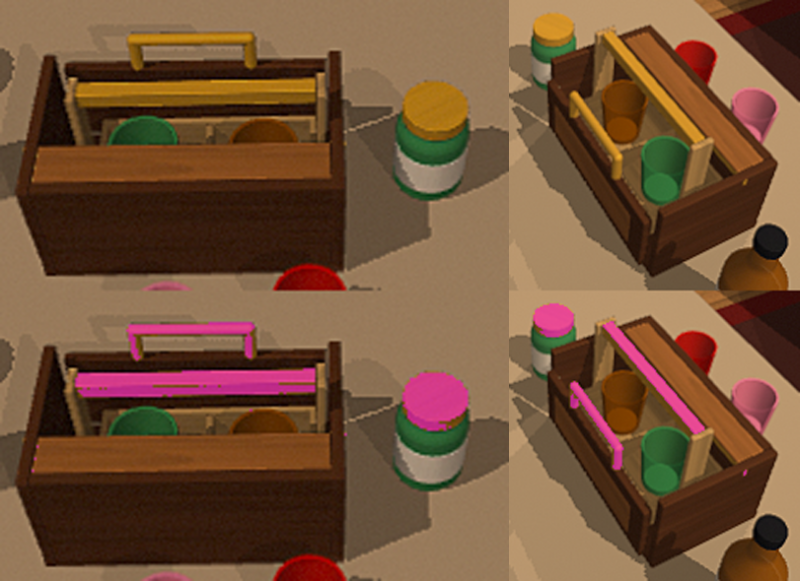

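The crop confirms it. The brass bar with posts on the front panel is the flap bar, and the bar between the light uprights is the handle. Green (−y) and amber (+y) sit in the carrier, and pink and red are outside it.

```bash
python3 - <<'E'
from h import *
s=bot.camera_model('scene');d=bot.camera_model('side')
def T(n,a,b):
    p,e=tri([ray(s,a),ray(d,b)]);print(n,p.round(4),np.round(e,4));return p
h0=T('h-',(176.5,219),(358.5,257));h1=T('h+',(274.8,217.3),(300.5,190))
b0=T('b-',(198,196),(308,266.5));b1=T('b+',(250,195.7),(280,230))
v=h1-h0;print(np.linalg.norm(v),np.degrees(np.arctan2(-v[0],v[1])),(h0+h1)/2)
v=b1-b0;print(np.linalg.norm(v),np.degrees(np.arctan2(-v[0],v[1])),(b0+b1)/2)
# box: rear top edges z=.137, from scene
for p in [(165,205),(285,203),(153,259),(287,261)]: print(p,onz(s,p,.137).round(4))
for p in [(163,292),(287,291)]: print(p,onz(s,p,0).round(4))
# side: box near corners
for p in [(265,208),(328,187),(404,266)]: print('side',p,onz(d,p,.137).round(4))
print('jar top',onz(s,(324.5,225),.105),'bottle', onz(s,(112,203),.2),onz(d,(402,319),.2),'bowl',onz(s,(117,203),.045))
E
```

```text
h- [ 0.6589 -0.2087  0.1678] [0.0004 0.0004]
h+ [0.6547 0.0031 0.1674] [0.0009 0.0009]
b- [ 0.5728 -0.1743  0.1485] [0.0001 0.0001]
b+ [ 0.5699 -0.0576  0.1416] [0.0037 0.0037]
0.2118287001340411 1.1488102614147928 [ 0.65680575 -0.10278599  0.16762354]
0.11689645833278405 1.4606804620461036 [ 0.57136086 -0.11592679  0.14503035]
(165, 205) [ 0.5898 -0.2504  0.137 ]
(285, 203) [0.5861 0.0262 0.137 ]
(153, 259) [ 0.7412 -0.2513  0.137 ]
(287, 261) [0.7484 0.027  0.137 ]
(163, 292) [ 0.7381 -0.2586  0.    ]
(287, 291) [0.7375 0.0295 0.    ]
side (265, 208) [0.5734 0.0159 0.137 ]
side (328, 187) [0.7354 0.0151 0.137 ]
side (404, 266) [ 0.7432 -0.2472  0.137 ]
jar top [0.62643059 0.11690178 0.105     ] bottle [ 0.64021027 -0.34419099  0.2       ] [ 0.62883493 -0.35927294  0.2       ] bowl [ 0.4976227  -0.41010895  0.045     ]
```

Checks against the given sizes:
- **Handle:** length 212 mm, height 168 mm (expected 165), centre (0.657, -0.103), yaw about 1°.
- **Bar:** about (0.572, -0.116, 0.147), so the flap is almost shut.

I'll hover above the bar first.

Call:
carry_out(linear=[[0.8,0.9,0.3],[0.8,0.9,0.3],[0.8,0.9,0],[0.8,0.9,0],[0.8,0.9,0],[0.8,0.9,0],[0.8,0.9,0],[0.8,0.9,0],[0.8,0.9,0],[0.8,0.9,0],[0.8,0.9,0],[0.8,0.9,0]], rotation=[[0,0,0.4],[0,0,0.4],[0,0,0.4],[0,0,0.4],[0,0,0.4],[0,0,0.4],[0,0,0.4],[0,0,0.4],[0,0,0.4],[0,0,0.4],[0,0,0.4],[0,0,0.4]], grip=[-1,-1,-1,-1,-1,-1,-1,-1,-1,-1,-1,-1])

```text
time: 1.3
ee_pos: [0.4217, -0.2831, 0.2509]
tcp_rot: [-180.0, -0.0, 63.2]
wrist_force: [0.6, -0.3, 0.2]
opening: 0.0853
grasp_force: 0.0
```

Call:
carry_out(linear=[[0.8,0.9,0],[0.8,0.9,0],[0.8,0.9,0],[0.8,0.9,0],[0.8,0.9,0],[0.8,0.9,0],[0.8,0.9,0],[0.8,0.9,0],[0.7,0.8,0],[0.1,0.1,0],[0,0,0],[0,0,0]], rotation=[[0,0,0.4],[0,0,0.4],[0,0,0.4],[0,0,0.4],[0,0,0.4],[0,0,0.4],[0,0,0.4],[0,0,0.4],[0,0,0.3],[0,0,0],[0,0,0],[0,0,0]], grip=[-1,-1,-1,-1,-1,-1,-1,-1,-1,-1,-1,-1])

```text
time: 2.5
ee_pos: [0.5647, -0.1225, 0.2512]
tcp_rot: [-180.0, 0.0, 91.0]
wrist_force: [-0.1, 1.0, -0.2]
opening: 0.0853
grasp_force: 0.0
```

```bash
python3 - <<'E'
from h import *
m=bot.camera_model('wrist');o=bot.get_obs();im=bot.camera('wrist');cv2.imwrite('pics/w1.png',im)
print(o['ee_pos'],o['tcp_rot'])
hsv=cv2.cvtColor(im,cv2.COLOR_BGR2HSV)
mk=cv2.inRange(hsv,(17,150,100),(28,255,255))
k,l,st,ce=cv2.connectedComponentsWithStats(mk)
for i in range(1,k):
    if st[i][4]>100: print(st[i],ce[i].round(1),onz(m,ce[i],.147).round(4))
for n,p in(('bar',(.572,-.116,.147)),('han',(.657,-.103,.1655))): print(n,proj(m,p))
E
```

```text
[ 0.56472315 -0.12246801  0.25116071] [-1.79969389e+02  4.89488246e-03  9.09666045e+01]
[ 383   50   45  222 1293] [404.6 140. ] [ 0.6634 -0.0593  0.147 ]
[283 133  16 131 618] [289.  182.9] [ 0.5707 -0.0962  0.147 ]
[291 198   6  73 129] [294.8 233.4] [ 0.5769 -0.1409  0.147 ]
bar [289.9249111  205.88598766]
han [399.06640435 197.82644805]
```

View pics/w1.png

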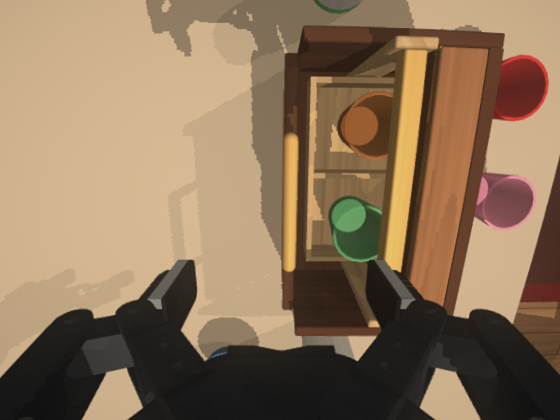

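The wrist view shows the bar running from (292,135) to (289,270), the handle from about (412,52) to (397,260), and the carrier and box where expected.

```bash
python3 - <<'E'
from h import *
m=bot.camera_model('wrist')
a=onz(m,(292,135),.147);b=onz(m,(289.5,270),.147);print('bar',a,b,(a+b)/2)
im=cv2.imread('pics/w1.png');hsv=cv2.cvtColor(im,cv2.COLOR_BGR2HSV)
mk=cv2.inRange(hsv,(17,120,150),(28,255,255))
for r in (60,100,140,180,220,250):
    c=np.where(mk[r,380:435])[0]+380
    if len(c): print(r,c.min(),c.max(),onz(m,(c.min(),r),.174).round(4),onz(m,(c.max()+1,r),.174).round(4))
E
```

```text
bar [ 0.57222151 -0.05752834  0.147     ] [ 0.57311869 -0.17684588  0.147     ] [ 0.5726701  -0.11718711  0.147     ]
60 405 426 [ 0.6461 -0.0059  0.174 ] [ 0.6612 -0.0053  0.174 ]
100 401 421 [ 0.6462 -0.0316  0.174 ] [ 0.6611 -0.0311  0.174 ]
140 397 417 [ 0.6466 -0.0587  0.174 ] [ 0.6619 -0.0583  0.174 ]
180 393 412 [ 0.6471 -0.0877  0.174 ] [ 0.6622 -0.0874  0.174 ]
220 389 407 [ 0.6478 -0.1189  0.174 ] [ 0.6628 -0.1187  0.174 ]
250 385 403 [ 0.6477 -0.1441  0.174 ] [ 0.6632 -0.1439  0.174 ]
```

Call:
carry_out(linear=[[0.4,0.3,0],[0,0,-0.9],[0,0,-0.9],[0,0,-0.9],[0,0,-0.9],[0,0,-0.9],[0,0,-0.9],[0,0,0],[0,0,0],[0,0,0],[0,0,0],[0,0,0]], rotation=[[0,0,0],[0,0,0],[0,0,0],[0,0,0],[0,0,0],[0,0,0],[0,0,0],[0,0,0],[0,0,0],[0,0,0],[0,0,0],[0,0,0]], grip=[-1,-1,-1,-1,-1,-1,-1,-1,0,1,1,1], grip_force=25)

```text
time: 3.75
ee_pos: [0.5735, -0.116, 0.1441]
tcp_rot: [179.9, 0.0, 91.0]
wrist_force: [-0.5, -0.5, -0.4]
opening: 0.0282
grasp_force: 0.0
```

Call:
carry_out(linear=[[0,0,0],[0,0,0],[0,0,0]], rotation=[[0,0,0],[0,0,0],[0,0,0]], grip=[1,1,1])

```text
time: 4.05
ee_pos: [0.5733, -0.116, 0.1438]
tcp_rot: [180.0, 0.0, 91.0]
wrist_force: [-1.2, 0.8, 4.4]
opening: 0.0109
grasp_force: 24.5
```

Call:
carry_out(linear=[[-0.4,-0.006,-0.045],[-0.4,-0.006,-0.045],[-0.39,-0.006,-0.09],[-0.39,-0.006,-0.09],[-0.38,-0.006,-0.14],[-0.38,-0.006,-0.14],[-0.36,-0.006,-0.18],[-0.36,-0.006,-0.18],[-0.34,-0.006,-0.225],[-0.34,-0.006,-0.225],[-0.31,-0.005,-0.265],[-0.31,-0.005,-0.265]], rotation=[[0,0,0],[0,0,0],[0,0,0],[0,0,0],[0,0,0],[0,0,0],[0,0,0],[0,0,0],[0,0,0],[0,0,0],[0,0,0],[0,0,0]], grip=[1,1,1,1,1,1,1,1,1,1,1,1])

```text
time: 5.25
ee_pos: [0.4854, -0.1172, 0.1049]
tcp_rot: [-180.0, -0.0, 91.0]
wrist_force: [0.3, 5.8, 1.7]
opening: 0.0107
grasp_force: 25.2
```

Call:
carry_out(linear=[[-0.27,-0.004,-0.3],[-0.27,-0.004,-0.3],[-0.235,-0.004,-0.33],[-0.235,-0.004,-0.33],[-0.195,-0.003,-0.355],[-0.195,-0.003,-0.355],[-0.15,-0.003,-0.375],[-0.15,-0.003,-0.375],[-0.105,-0.002,-0.39],[-0.105,-0.002,-0.39],[-0.055,0,-0.4],[-0.055,0,-0.4]], rotation=[[0,0,0],[0,0,0],[0,0,0],[0,0,0],[0,0,0],[0,0,0],[0,0,0],[0,0,0],[0,0,0],[0,0,0],[0,0,0],[0,0,0]], grip=[1,1,1,1,1,1,1,1,1,1,1,1])

```text
time: 6.45
ee_pos: [0.4454, -0.1181, 0.0187]
tcp_rot: [-180.0, 0.0, 91.0]
wrist_force: [0.8, 3.4, 2.8]
opening: 0.0108
grasp_force: 26.4
```

Call:
carry_out(linear=[[0,0,0],[0,0,0],[0,0,0]], rotation=[[0,0,0],[0,0,0],[0,0,0]], grip=[1,1,1])

```text
time: 6.75
ee_pos: [0.4454, -0.1181, 0.0194]
tcp_rot: [-180.0, 0.0, 91.0]
wrist_force: [0.7, 0.9, -2.8]
opening: 0.0111
grasp_force: 26.0
```

```bash
python3 - <<'E'
from h import *
im=bot.camera('side');cv2.imwrite('pics/side1.png',im)
E
```

```text
(no output)
```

View pics/side1.png

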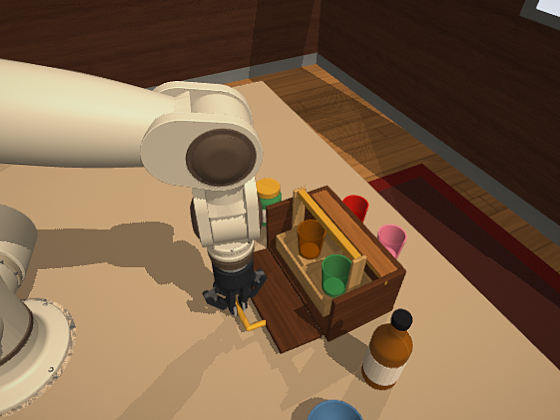

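The side view shows the flap lying flat in front of the box with the bar in the gripper at (245,320). I'll release with a narrow opening and go up.

Call:
carry_out(linear=[[0,0,0],[0,0,0],[0,0,0],[0,0,0.2],[0,0,0.4],[0,0,0.6],[0,0,0.8],[0,0,1],[0,0,1],[0,0,1],[0,0,1],[0,0,1]], rotation=[[0,0,0],[0,0,0],[0,0,0],[0,0,0],[0,0,0],[0,0,0],[0,0,0],[0,0,0],[0,0,0],[0,0,0],[0,0,0],[0,0,0]], grip=[0.55,0.55,0.55,0.55,0.55,0.55,0.55,0.55,0.55,0,-0.5,-1])

```text
time: 8.0
ee_pos: [0.4456, -0.118, 0.1616]
tcp_rot: [179.9, 0.0, 91.0]
wrist_force: [1.8, -0.5, 0.7]
opening: 0.062
grasp_force: 0.0
```

Call:
carry_out(linear=[[0,0,1],[0,0,1],[0,0,1],[0,0,1],[0,0,1],[1,0.075,0],[1,0.075,0],[1,0.075,0],[1,0.075,0],[1,0.075,0],[1,0.075,0],[1,0.075,0]], rotation=[[0,0,0],[0,0,0],[0,0,0],[0,0,0],[0,0,0],[0,0,0],[0,0,0],[0,0,0],[0,0,0],[0,0,0],[0,0,0],[0,0,0]], grip=[-1,-1,-1,-1,-1,-1,-1,-1,-1,-1,-1,-1])

```text
time: 9.2
ee_pos: [0.5863, -0.1074, 0.2607]
tcp_rot: [179.9, 0.0, 91.0]
wrist_force: [-0.2, -0.3, 0.3]
opening: 0.0853
grasp_force: 0.0
```

Call:
carry_out(linear=[[1,0.075,0],[1,0.075,0],[1,0.075,0],[0.5,0.03,0],[0,0,0],[0,0,0]], rotation=[[0,0,0],[0,0,0],[0,0,0],[0,0,0],[0,0,0],[0,0,0]], grip=[-1,-1,-1,-1,-1,-1])

```text
time: 9.8
ee_pos: [0.6553, -0.1024, 0.26]
tcp_rot: [180.0, 0.0, 91.0]
wrist_force: [-0.2, -0.1, 0.6]
opening: 0.0854
grasp_force: 0.0
```

```bash
python3 - <<'E'
from h import *
m=bot.camera_model('wrist');o=bot.get_obs();im=bot.camera('wrist');cv2.imwrite('pics/w2.png',im)
print(o['ee_pos'],o['tcp_rot'])
hsv=cv2.cvtColor(im,cv2.COLOR_BGR2HSV)
mk=cv2.inRange(hsv,(17,120,150),(28,255,255))
for r in range(0,330,30):
    c=np.where(mk[r,220:360])[0]+220
    if len(c): print(r,c.min(),c.max(),onz(m,(c.min(),r),.174).round(4),onz(m,(c.max()+1,r),.174).round(4))
E
```

```text
[ 0.65530579 -0.10241306  0.25996288] [1.79998153e+02 3.10490908e-03 9.10289059e+01]
90 271 291 [ 0.6463 -0.0059  0.174 ] [ 0.6612 -0.0057  0.174 ]
120 271 311 [ 0.6465 -0.0265  0.174 ] [ 0.6764 -0.026   0.174 ]
150 233 290 [ 0.6183 -0.0485  0.174 ] [ 0.6616 -0.0478  0.174 ]
180 265 308 [ 0.6423 -0.0708  0.174 ] [ 0.676  -0.0702  0.174 ]
210 258 290 [ 0.6368 -0.0948  0.174 ] [ 0.6629 -0.0944  0.174 ]
240 272 290 [ 0.6481 -0.1201  0.174 ] [ 0.6636 -0.1198  0.174 ]
270 272 308 [ 0.6483 -0.1473  0.174 ] [ 0.6795 -0.1467  0.174 ]
300 272 289 [ 0.6485 -0.1764  0.174 ] [ 0.6643 -0.1762  0.174 ]
```

View pics/w2.png

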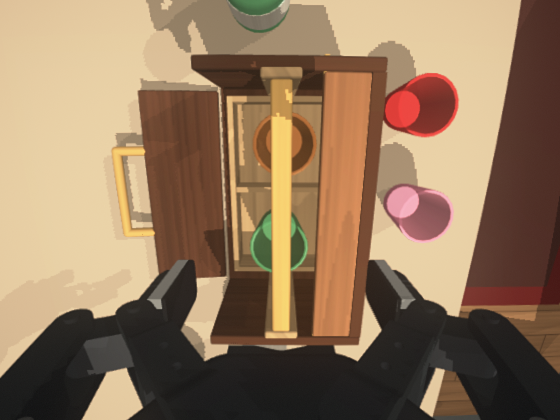

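The wrist view shows the flap flat on the left and the handle from (282,80) to (281,332), centred under the gripper. I'll descend and grip.

Call:
carry_out(linear=[[0,-0.05,-0.9],[0,0,-0.9],[0,0,-0.9],[0,0,-0.9],[0,0,-0.9],[0,0,-0.65],[0,0,0],[0,0,0],[0,0,0],[0,0,0],[0,0,0],[0,0,0]], rotation=[[0,0,0],[0,0,0],[0,0,0],[0,0,0],[0,0,0],[0,0,0],[0,0,0],[0,0,0],[0,0,0],[0,0,0],[0,0,0],[0,0,0]], grip=[-1,-1,-1,-1,-1,-1,-1,-1,0,1,1,1], grip_force=45)

```text
time: 11.05
ee_pos: [0.6557, -0.1034, 0.1568]
tcp_rot: [180.0, 0.0, 91.0]
wrist_force: [0.2, -0.7, 0.5]
opening: 0.0285
grasp_force: 0.0
```

Call:
carry_out(linear=[[0,0,0],[0,0,0],[0,0,0],[0,0,0]], rotation=[[0,0,0],[0,0,0],[0,0,0],[0,0,0]], grip=[1,1,1,1])

```text
time: 11.45
ee_pos: [0.6554, -0.1034, 0.1567]
tcp_rot: [-180.0, 0.0, 91.0]
wrist_force: [-3.3, -0.3, 3.5]
opening: 0.0153
grasp_force: 45.6
```

Call:
carry_out(linear=[[0,0,0.1],[0,0,0.2],[0,0,0.2],[0,0,0.2],[0,0,0.2],[0,0,0.15],[0,0,0.05],[0,0,0],[0,0,0],[0,0,0]], rotation=[[0,0,0],[0,0,0],[0,0,0],[0,0,0],[0,0,0],[0,0,0],[0,0,0],[0,0,0],[0,0,0],[0,0,0]], grip=[1,1,1,1,1,1,1,1,1,1])

```text
time: 12.45
ee_pos: [0.6555, -0.1034, 0.1783]
tcp_rot: [-180.0, -0.0, 91.0]
wrist_force: [-0.1, -0.3, -5.5]
opening: 0.0152
grasp_force: 44.3
```

Call:
carry_out(linear=[[-0.1,0,0],[-0.2,0,0],[-0.35,-0.01,0],[-0.45,-0.01,0],[-0.5,-0.01,0],[-0.5,-0.01,0],[-0.5,-0.01,0],[-0.5,-0.01,0],[-0.4,-0.01,0],[-0.3,0,0],[-0.2,0,0],[-0.1,0,0]], rotation=[[0,0,0],[0,0,0],[0,0,0],[0,0,0],[0,0,0],[0,0,0],[0,0,0],[0,0,0],[0,0,0],[0,0,0],[0,0,0],[0,0,0]], grip=[1,1,1,1,1,1,1,1,1,1,1,1])

```text
time: 13.65
ee_pos: [0.5733, -0.1048, 0.1786]
tcp_rot: [180.0, 0.0, 91.0]
wrist_force: [0.8, 0.8, -5.6]
opening: 0.0149
grasp_force: 44.3
```

```bash
python3 - <<'E'
from h import *
im=bot.camera('side');cv2.imwrite('pics/side2.png',im);print(bot.get_obs()['wrist_force'],bot.get_obs()['torque'])
E
```

```text
[-0.32258459  0.08669039 -5.36264473] [ 0.04046226  0.05169221 -0.04431377]
```

View pics/side2.png

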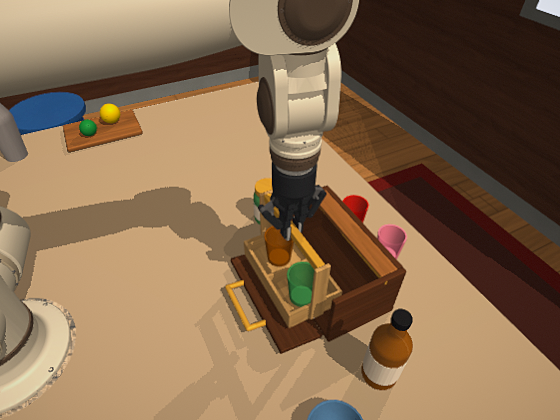

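The side view shows the carrier level and clear of the ledge, with both tumblers upright at (278,247) and (301,283). I'll lift it now.

Call:
carry_out(linear=[[0,0,0.15],[0,0,0.3],[0,0,0.45],[0,0,0.5],[0,0,0.5],[0,0,0.5],[0,0,0.5],[0,0,0.5],[0,0,0.5],[0,0,0.5],[0,0,0.5],[0,0,0.5]], rotation=[[0,0,0],[0,0,0],[0,0,0],[0,0,0],[0,0,0],[0,0,0],[0,0,0],[0,0,0],[0,0,0],[0,0,0],[0,0,0],[0,0,0]], grip=[1,1,1,1,1,1,1,1,1,1,1,1])

```text
time: 14.9
ee_pos: [0.5736, -0.1048, 0.2873]
tcp_rot: [180.0, 0.0, 91.0]
wrist_force: [-0.4, 0.0, -5.9]
opening: 0.0152
grasp_force: 44.3
```

Call:
carry_out(linear=[[0,0,0.5],[0,0,0.5],[0,0,0.5],[0,0,0.5],[0,0,0.4],[0,0,0.25],[0,0,0.1],[0,0,0],[0,0,0],[0,0,0],[0,0,0],[0,0,0]], rotation=[[0,0,0],[0,0,0],[0,0,0],[0,0,0],[0,0,0],[0,0,0],[0,0,0],[0,0,0],[0,0,0],[0,0,0],[0,0,0],[0,0,0]], grip=[1,1,1,1,1,1,1,1,1,1,1,1])

```text
time: 16.1
ee_pos: [0.5735, -0.1048, 0.3413]
tcp_rot: [-180.0, -0.0, 91.0]
wrist_force: [0.5, 0.1, -5.4]
opening: 0.0148
grasp_force: 44.3
```

Call:
carry_out(linear=[[0,0,0],[0,0,0],[0,0,0],[0,0,0],[0,0,0]], rotation=[[0,0,0],[0,0,0],[0,0,0],[0,0,0],[0,0,0]], grip=[1,1,1,1,1])

```text
time: 16.6
ee_pos: [0.5736, -0.1048, 0.3415]
tcp_rot: [-180.0, 0.0, 91.0]
wrist_force: [-0.9, -0.1, -5.4]
opening: 0.0151
grasp_force: 44.3
```

```bash
python3 - <<'E'
from h import *
a=bot.camera('side');b=bot.camera('scene');cv2.imwrite('pics/end.png',cv2.resize(np.hstack([a,b]),(800,300)));print(bot.get_obs()['qd'].round(2))
E
```

```text
[ 0.02 -0.07  0.03  0.02  0.04  0.13]
```

View pics/end.png

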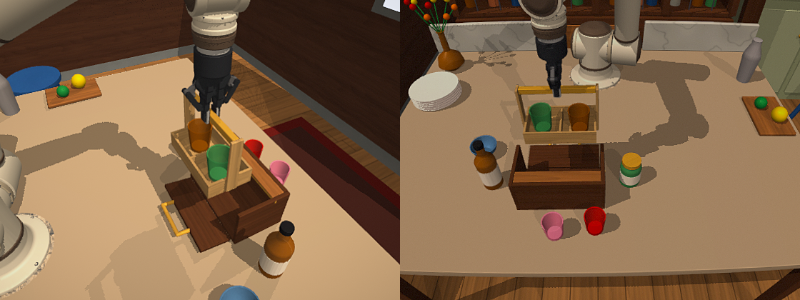

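Both views show the carrier level in the air, underside at about 0.197 m, with both tumblers upright, the flap down, and the bottle, jar and bowl undisturbed.

```bash
python3 -c "
from workcell import bot
print(bot.job_done())"
```

```text
the job is handed in; nothing more can be done
None
```

The job is handed in (no verdict came back): the flap is down and the carrier is held level about 19–20 cm above the counter with both tumblers upright; the bottle, jar and bowl were not touched.

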